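# Draw one dose from the twist-locked bottle-top dispenser

## Task

Take a dose from the bottle-top dispenser: slide the loose white crucible under its nozzle, twist the locked plunger head counterclockwise until it clicks into its open position, then press the head firmly all the way down to its stop, without ramming it, and let it spring fully back up. Leave the crucible standing under the nozzle, press nothing out while it is not there, and do not disturb the other things on the worktop.

Things in the scene. Friction and masses are not known exactly. Their poses are not given: they have to be found in the camera images.
- dispenser: reagent bottle (59 mm across, fixed in a round steel base 104 mm across, 8 mm thick) with a bottle-top dispenser screwed on, 258 mm high in all; it does not move. Origin: centre of the base's underside; z up; the nozzle points along -x. About the axis: fittings 44 to 53 mm across up to 150 mm height, a grey collar 68 mm across from 150 to 190 mm, the plunger above it
- nozzle_tip (a point): outlet of the nozzle, 88 mm from the dispenser's axis and 80 mm above the worktop; the tube (8 mm thick) comes out of the fitting at 139 mm height and bends straight down to it
- plunger_head: white fluted round head of the plunger, 48 mm across, 26 mm high, on the dispenser's axis. Origin: 258 mm below its top face; z up. Below it a 38 mm sleeve with two ribs, half a turn apart (out to 29 mm from the axis, 36 to 66 mm below the head's top) enters the collar. Locked, the ribs stand on the collar's rim; open, they are over its two slots, one towards the nozzle, one away from it
- head_top (a point): centre of the head's top face, 258 mm above the worktop when the plunger is up; press here
- twist (a joint): angle of the head, rad, growing counterclockwise as seen from above. It starts somewhere between 0 and 0.6 (locked); from about 1.7 a sprung ball resists (about 0.15 N m), it clicks over at about 2.0 and rests against its end at 2.35 (open)
- plunger (a joint): how far the plunger is pressed down, m; 0 = fully up. A spring (about 2 N at the top, 7 N near the bottom) lifts it. Locked, it gives only about 2 mm. The stop inside is set somewhere between 18 and 34 mm and cannot be seen
- cylinder: the hidden cylinder inside the plunger, fixed to the dispenser; it holds the stroke stop on which the plunger lands. Origin at the dispenser's origin
- lock_collar: the fixed grey collar with the two slots. Origin at the dispenser's origin
- crucible: loose white ceramic crucible, open cup 83 mm across the rim, 56 mm across the foot, 58 mm high, wall about 4 mm, 0.11 kg. Origin: centre of its underside; z up
- specimen_jar: small clear jar with a black lid, 50 mm across, 65 mm high, bystander. Origin: centre of its underside
- brown_bottle_1: small brown bottle with a white cap, 45 mm across, 89 mm high, bystander. Origin: centre of its underside
- scoop_pink: pink measuring scoop lying on the worktop, 43 x 129 x 20 mm, bystander. Origin: centre of its underside

How it is judged:
By the outcome, as a careful person would: the job done as asked, in the order asked, and still so for the second after the job is handed in, with the robot touching nothing.
It also fails if it takes over 72 s, if anything falls off the work surface, if the arm or the gripper's body presses on something with over 40 N, if the wrist force passes 120 N, or if a joint passes its speed limit or range.

## Robot

A 6-joint arm with a two-finger parallel gripper is mounted at the origin on a cart in front of the work surface, level with it; the furniture and walls round the work are solid. World frame = base frame: x ahead of the robot, y to its left, z up, the work surface at z = 0. Lengths are in mm, angles in rad, forces in N, time in s.
With the tool pointing down it reaches from about 300 to 825 mm from the base axis. Payload 5.4 kg.
Tool frame: the origin (TCP) lies midway between the tips of the shut fingers; the grasp point (between the pads) lies 19 mm behind it; z points along the fingers, y is the line along which they close (so a half turn about z gives the same grasp; the last joint's range is limited). The gripper opens to 92 mm and grips with 3 to 60 N. Pads are 20 mm wide; open, the fingers measure 128 mm over their backs; the gripper's body (75 mm by 189 mm) begins 69 mm behind the grasp point.
Start: joints at [-1.37, 0.158, 1.597, -0, 1.386, -0.21], TCP at [229.597, -527.154, 214.601] pointing down, gripper open.
Joint ranges: [-2.91, 2.91], [-0.94, 2.29], [0.18, 2.7], [-1.29, 4.43], [0.17, 2.64], [-3, 3]. Speed limits (rad/s): [2.57, 2.57, 3.14, 3.14, 3.14, 3.14].

## Interface

Orientations are given as a 3x3 rotation matrix whose columns are the frame's x, y, z axes.
In Python, from rig import arm gives the robot as it stands. The module is installed in compiled form; this text tells all that it offers.
- The arm moves only by the tool send_rows, never from a script. Its argument "moves" is a list of rows, each a list of 5 numbers: the closure in counts, from 0 (fully open) to 255 (shut), then the shift along the tool's x, y, z in m, then the turn about the tool's z in degrees. A call has 1 to 12 rows; each row is the pose to reach, as a shift and turn from the pose commanded when the call began, along the tool's axes at that moment; what a row does not reach only later rows make up. A row lasts 1/8 s, in which the tool goes at most 62.5 mm and 10.7 degrees, less where a joint would pass 70% of its speed; a pose out of reach is approached as far as the arm can. A call with a gripper value outside its range is refused whole. The fingers move at their own pace and stop on an object; the grip force is fixed at half the most. Time passes only in rows, so rows that repeat a pose let the fingers close. It gives the time, the measured TCP pose, the force, the opening and the grip force at its end, in the units of the state.
- arm.get_state(): the state, without advancing time (a new reading comes with each control period).
- arm.camera(name): name is "scene" or "top"; returns the picture (480x640x3 uint8, red, green, blue); there is no depth.
- arm.get_calibration(name): a dict with "fx", "fy", "cx", "cy" (pixels), "rvec" (rotation vector, rad) and "tvec" (3), from world to camera coordinates, as OpenCV has them. Camera axes: x right, y down, z forward; pixel columns grow to the right and rows downward; lengths in mm; the calibration is good to about 2 mm. A picture is of the moment at which its call begins. get_calibration takes no time and is no camera call.
- arm.sign_off(): hands the job in; it is judged then, once.
The state is a dict: "time_s": time; "q": joint angles; "joint_vel": joint speeds; "effort": joint torques, N m; "tool_pos": TCP position; "tool_rot": TCP orientation; "ft_force": force on the tool from outside, world axes, zero at the start; "moment": the same for the moment, N m; "finger_gap": finger opening in mm; "finger_force": force on a finger pad.
Only numpy, scipy, OpenCV 4.12 (cv2) and the standard library are available. Lean on these libraries where they do the work, as an engineer would, in place of code of your own. Each camera call takes 0.05 s, during which the arm holds its last target. There are 200 camera calls.

## Working session

There is one attempt and no reset: what is moved stays moved. The work goes in short steps, Python scripts to look and compute and a tool call to move; the robot and the scene stay as the last step left them, time stands still between calls to the robot, and variables do not carry over. Pictures are saved under pics/ and viewed, at most 10 in all, crops included, and the job is handed in when it is done.

Besides the shell and the picture viewer there is one more tool, called after "Request:" by a JSON object that holds its "op" and its "data". send_rows: Moves the arm, as the interface text tells. Its arguments: {"type":"object","properties":{"moves":{"type":"array","items":{"type":"array","items":{"type":"number"}}}},"required":["moves"]}

```bash
mkdir -p pics; cat > h.py <<'E'
import numpy as np, cv2
from rig import arm
def cal(n):
    c=arm.get_calibration(n);K=np.array([[c['fx'],0,c['cx']],[0,c['fy'],c['cy']],[0,0,1.]])
    R=cv2.Rodrigues(np.array(c['rvec'],float))[0];return K,R,np.array(c['tvec'],float).ravel()
def ray(n,u,v):
    K,R,t=cal(n);return -R.T@t, R.T@np.linalg.solve(K,[u,v,1.])
def onz(n,u,v,z):
    o,d=ray(n,u,v);return o+d*(z-o[2])/d[2]
def tri(a,b):
    A=[];B=[]
    for n,(u,v) in (('scene',a),('top',b)):
        o,d=ray(n,u,v);d/=np.linalg.norm(d);P=np.eye(3)-np.outer(d,d);A.append(P);B.append(P@o)
    return np.linalg.lstsq(np.vstack(A),np.hstack(B),rcond=None)[0]
def proj(n,p):
    K,R,t=cal(n);q=K@(R@np.array(p,float)+t);return q[:2]/q[2]
def snap(n,f):
    im=arm.camera(n);cv2.imwrite(f'pics/{f}.png',im[:,:,::-1]);return im
E
python3 - <<'E'
from h import *
np.set_printoptions(precision=2,suppress=True)
for n in('scene','top'):
    snap(n,n+'0');K,R,t=cal(n);print(n,K[0,0],-R.T@t,R[2])
s=arm.get_state();print(s['tool_pos'],s['tool_rot'],s['time_s'])
E
```

```text
scene 463.87717114570376 [ 134.93  775.15 1005.01] [ 0.35 -0.63 -0.69]
top 536.1671581730809 [  94.73   28.31 1431.55] [ 0.32 -0.01 -0.95]
[ 229.48 -526.62  213.74] [[ 0.92  0.4  -0.  ]
 [ 0.4  -0.92  0.  ]
 [ 0.   -0.   -1.  ]] 0.1
```

View pics/scene0.png

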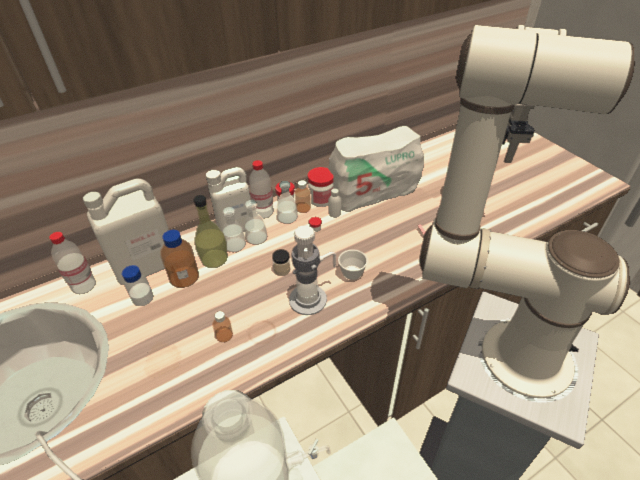

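View pics/top0.png

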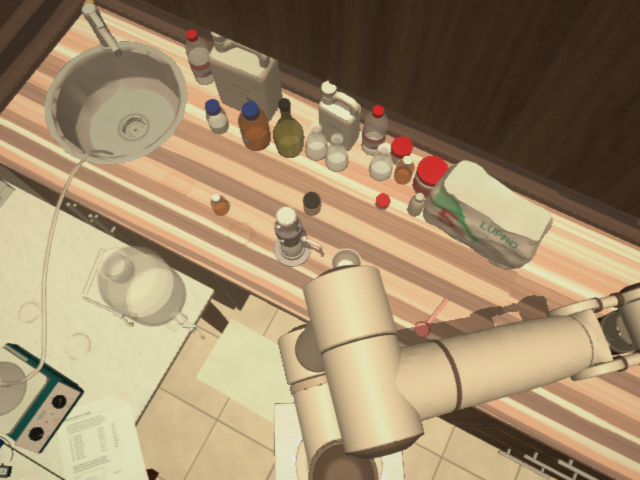

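Dispenser is at about (308,270) in scene and (290,240) in top, with the crucible at (351,265) and (345,258). I'll zoom in on both.

```bash
python3 - <<'E'
from h import *
a=cv2.imread('pics/scene0.png')[215:325,260:380];b=cv2.imread('pics/top0.png')[185:295,250:370]
cv2.imwrite('pics/c1.png',np.hstack([cv2.resize(x,(400,367),interpolation=cv2.INTER_CUBIC) for x in(a,b)]))
E
```

```text
(no output)
```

View pics/c1.png

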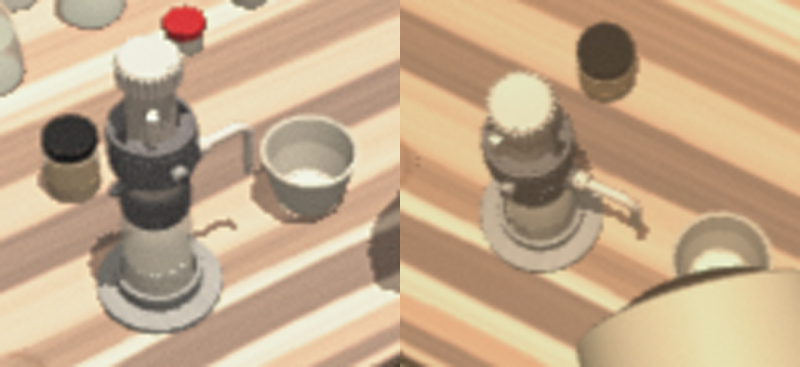

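```bash
python3 - <<'E'
from h import *
np.set_printoptions(precision=1,suppress=True)
S=lambda x,y:(260+x/3.3333,215+y/3.3333)
T=lambda x,y:(250+(x-400)/3.3333,185+y/3.3333)
for n,a,b,z in(('head',S(149,57),T(521,101),258),('base',S(159,287),T(541,211),8),('tip',S(250,173),T(641,236),80),('cru',S(308,155),T(721,258),58),('jar',S(69,138),T(606,50),65)):
    print(n,tri(a,b),onz('scene',*a,z),onz('top',*b,z))
print('brown',onz('scene',220,316,89),onz('top',216,199,89)); print('scoop',onz('top',421,329,10),onz('top',446,300,10))
print('redcap',tri((315,223),(383,201)))
E
```

```text
head [563.2  98.8 255.1] [559.5 101.7 258. ] [564.1  98.9 258. ]
base [565.3  99.9  -4.7] [556.8 108.6   8. ] [564.2  99.6   8. ]
tip [519.3  17.7  75.3] [519.5  21.2  80. ] [515.8  17.5  80. ]
cru [501.7 -46.6  47.9] [495.2 -37.6  58. ] [501.2 -45.9  58. ]
jar [685.1  38.8  56.8] [678.5  45.3  65. ] [683.3  39.   65. ]
brown [687.4 302.5  89. ] [688.5 299.1  89. ]
scoop [ 322.1 -235.3   10. ] [ 396.9 -310.8   10. ]
redcap [ 687.8 -163.4   21.4]
```

```bash
cat >> h.py <<'E'
def go(x,y,z,yaw=None):
    s=arm.get_state();R=np.array(s['tool_rot']);d=R.T@(np.array([x,y,z])-s['tool_pos'])/1000
    cur=np.degrees(np.arctan2(R[1,0],R[0,0]));t=0 if yaw is None else -((yaw-cur+180)%360-180)
    print('row',d.round(4),round(t,1),'at',np.round(s['tool_pos'],1),'yaw',round(cur,1),'q',np.round(s['q'],2),'t',s['time_s'])
E
python3 -c "
from h import *
go(470,-135,214,73)
print(onz('top',430,205,100),onz('top',500,265,50))"
```

```text
row [ 3.769e-01 -2.630e-01  3.000e-04] -49.5 at [ 229.5 -526.6  213.7] yaw 23.5 q [-1.37  0.16  1.6   0.    1.39 -0.21] t 0.1
[ 638.37037811 -277.5675567   100.        ] [ 476.6583524  -457.00850916   50.        ]
```

Request:
{"op": "send_rows", "data": {"moves": [[100,0.03,-0.022,0,-4],[150,0.07,-0.05,0,-9],[172,0.11,-0.078,0,-15],[172,0.15,-0.106,0,-20],[172,0.19,-0.134,0,-25],[172,0.23,-0.162,0,-30],[172,0.27,-0.19,0,-35],[172,0.31,-0.218,0,-41],[172,0.345,-0.242,0,-46],[172,0.37,-0.258,0,-49.5],[172,0.377,-0.263,0,-49.5],[172,0.377,-0.263,0,-49.5]]}}

```text
time_s: 1.6
tool_pos: [469.9, -135.6, 214.3]
tool_rot: [[0.292, 0.956, -0.001], [0.956, -0.292, -0.0], [-0.0, -0.001, -1.0]]
ft_force: [0.2, -0.7, 1.2]
finger_gap: 29.8
finger_force: 0.0
```

```bash
python3 - <<'E'
from h import *
a=snap('scene','s1');b=snap('top','t1')
s=arm.get_state();print(s['tool_pos'],s['finger_gap'],s['time_s'],proj('top',s['tool_pos']),proj('scene',s['tool_pos']))
a=a[200:340,260:400,::-1];b=b[175:315,250:390,::-1]
cv2.imwrite('pics/c2.png',np.hstack([cv2.resize(x,(400,400),interpolation=cv2.INTER_CUBIC) for x in(a,b)]))
E
```

```text
[ 469.72141214 -136.35193607  214.45004646] 30.118960167098592 1.7 [387.46829938 254.51520551] [379.16495133 200.8905408 ]
```

View pics/c2.png

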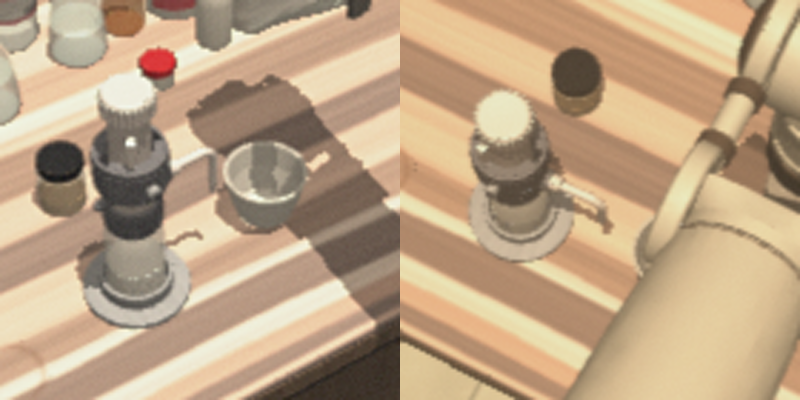

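Request:
{"op": "send_rows", "data": {"moves": [[172,0,0,0.03,0],[172,0,0,0.07,0],[172,0,0,0.11,0],[172,0,0,0.145,0],[172,0,0,0.17,0],[172,0,0,0.177,0],[172,0.01,0,0.177,0],[172,0.02,0,0.177,0],[172,0.03,0,0.177,0],[172,0.035,0,0.177,0],[172,0.035,0,0.177,0]]}}

```text
time_s: 3.08
tool_pos: [480.7, -101.6, 37.8]
tool_rot: [[0.291, 0.957, 0.0], [0.957, -0.291, -0.0], [-0.0, 0.0, -1.0]]
ft_force: [0.4, 0.0, 0.2]
finger_gap: 30.2
finger_force: 0.0
```

```bash
python3 - <<'E'
from h import *
a=snap('scene','s2')
s=arm.get_state();print(s['tool_pos'],s['time_s'])
cv2.imwrite('pics/c3.png',cv2.resize(a[200:320,280:440,::-1],(800,600),interpolation=cv2.INTER_CUBIC))
E
```

```text
[ 480.53582945 -101.85803855   37.7485331 ] 3.125
```

View pics/c3.png

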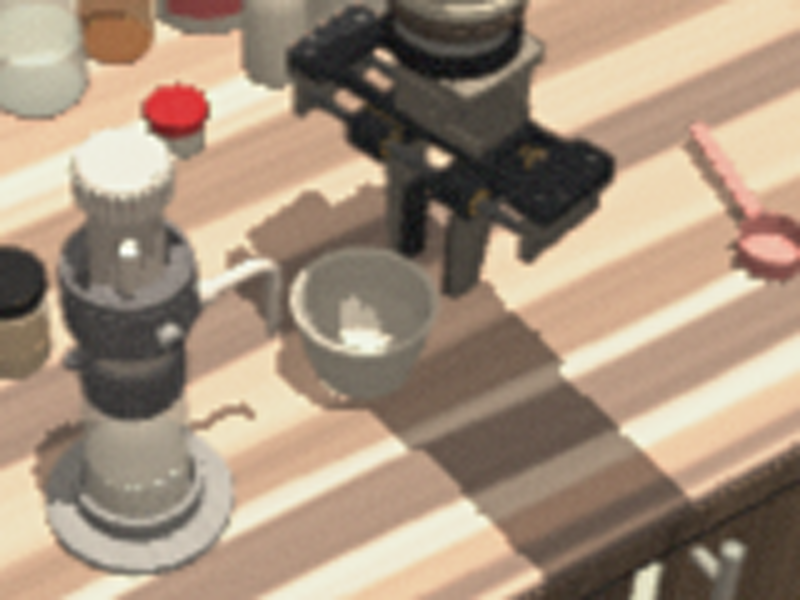

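The gripper body's long side runs across the push, and the fingers stand behind the cup, whose rim centre is at (353,262). I'll check the camera bias using the known finger position.

```bash
python3 - <<'E'
from h import *
np.set_printoptions(precision=1,suppress=True)
print('pred TCP',proj('scene',[480.6,-101.7,37.8]))
for g in((499,-43,58),(495,-38,58),(501,-46,58)): print(g,(proj('scene',g)-[280,200])*5)
print('nozzle', onz('scene',280+275/5,200+330/5,80), 'cup',onz('scene',280+364/5,200+310/5,58))
for t in((520,22,80),(518,19,80)): print((proj('scene',t)-[280,200])*5)
u=np.array([.291,.957,0]);v=np.array([.957,-.291,0]);p=np.array([480.6,-101.7,37.8])
for sx in(-10,10):
  for sy in(-15,15): print('pad corner',sx,sy,(proj('scene',p+sx*u+sy*v)-[280,200])*5)
E
```

```text
pred TCP [366.4 253.7]
(499, -43, 58) [360.2 299. ]
(495, -38, 58) [362.7 307.2]
(501, -46, 58) [359.3 294.3]
nozzle [521.   18.3  80. ] cup [493.4 -36.4  58. ]
[273.5 335.1]
[279.4 332.8]
pad corner -10 -15 [463.  273.1]
pad corner -10 15 [424.2 246.9]
pad corner 10 -15 [440.  290.8]
pad corner 10 15 [401.2 264.3]
```

Request:
{"op": "send_rows", "data": {"moves": [[172,-0.001,-0.003,0,2],[172,-0.001,-0.006,0,3.5],[172,-0.001,-0.006,0,3.5],[172,-0.001,-0.006,0,3.5]]}}

```text
time_s: 3.62
tool_pos: [474.4, -101.3, 37.6]
tool_rot: [[0.35, 0.937, 0.0], [0.937, -0.35, -0.0], [0.0, 0.0, -1.0]]
ft_force: [-0.3, -0.1, 0.7]
finger_gap: 29.8
finger_force: 0.0
```

Request:
{"op": "send_rows", "data": {"moves": [[172,0.004,0,0,0],[172,0.008,0,0,0],[172,0.011,0,0,0],[172,0.014,0,0,0],[172,0.017,0,0,0],[172,0.02,0,0,0],[172,0.023,0,0,0],[172,0.026,0,0,0],[172,0.029,0,0,0],[172,0.032,0,0,0],[172,0.035,0,0,0],[172,0.038,0,0,0]]}}

```text
time_s: 5.12
tool_pos: [487.7, -65.4, 37.6]
tool_rot: [[0.35, 0.937, -0.0], [0.937, -0.35, 0.0], [-0.0, -0.0, -1.0]]
ft_force: [-0.3, -0.8, 1.0]
finger_gap: 30.1
finger_force: 0.5
```

```bash
python3 - <<'E'
from h import *
a=snap('scene','s3')
s=arm.get_state();print(s['tool_pos'],s['ft_force'],s['time_s'])
cv2.imwrite('pics/c4.png',cv2.resize(a[200:320,280:440,::-1],(800,600),interpolation=cv2.INTER_CUBIC))
E
```

```text
[487.77264987 -65.11620404  37.57466595] [-0.99586415 -0.04845959  0.09089607] 5.175
```

View pics/c4.png

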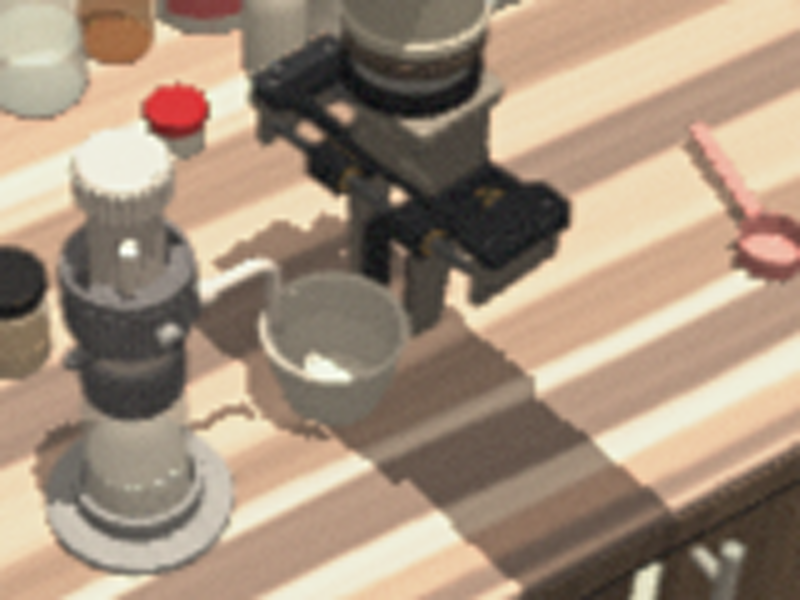

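The cup slid upright and its rim centre is now at about (347,268) in scene, with the nozzle just ahead. I'll push about 37 mm more.

Request:
{"op": "send_rows", "data": {"moves": [[172,0.003,0,0,0],[172,0.006,0,0,0],[172,0.009,0,0,0],[172,0.012,0,0,0],[172,0.015,0,0,0],[172,0.018,0,0,0],[172,0.021,0,0,0],[172,0.024,0,0,0],[172,0.027,0,0,0],[172,0.03,0,0,0],[172,0.032,0,0,0],[172,0.034,0,0,0]]}}

```text
time_s: 6.68
tool_pos: [499.6, -33.6, 37.6]
tool_rot: [[0.35, 0.937, -0.0], [0.937, -0.35, -0.0], [-0.0, -0.0, -1.0]]
ft_force: [-0.5, -0.9, 1.4]
finger_gap: 30.0
finger_force: 0.5
```

Request:
{"op": "send_rows", "data": {"moves": [[172,0.002,0,0,0],[172,0.003,0,0,0],[172,0.003,0,0,0],[172,-0.005,0,0,0],[172,-0.02,0,0,0],[172,-0.04,0,0,0],[172,-0.05,0,-0.01,0],[172,-0.05,0,-0.04,0],[172,-0.05,0,-0.09,0],[100,-0.05,0,-0.14,0],[50,-0.05,0,-0.19,0],[0,-0.05,0,-0.24,0]]}}

```text
time_s: 8.18
tool_pos: [481.7, -80.8, 280.1]
tool_rot: [[0.35, 0.937, 0.001], [0.937, -0.35, -0.0], [0.0, 0.001, -1.0]]
ft_force: [0.8, -0.1, -0.5]
finger_gap: 57.9
finger_force: 0.0
```

```bash
python3 - <<'E'
from h import *
a=snap('scene','s4');b=snap('top','t4')
s=arm.get_state();print(s['ft_force'],s['moment'])
a=a[215:315,270:370,::-1];b=b[185:285,260:360,::-1]
cv2.imwrite('pics/c5.png',np.hstack([cv2.resize(x,(400,400),interpolation=cv2.INTER_CUBIC) for x in(a,b)]))
go(562,100,310)
E
```

```text
[ 0.79068815 -0.51576791  0.40727753] [-0.07179075 -0.07980247 -0.00765496]
row [ 0.1976  0.0089 -0.025 ] 0 at [484.8 -82.1 285. ] yaw 69.5 q [-0.41 -0.11  1.73  0.    1.51 -0.06] t 8.275
```

View pics/c5.png

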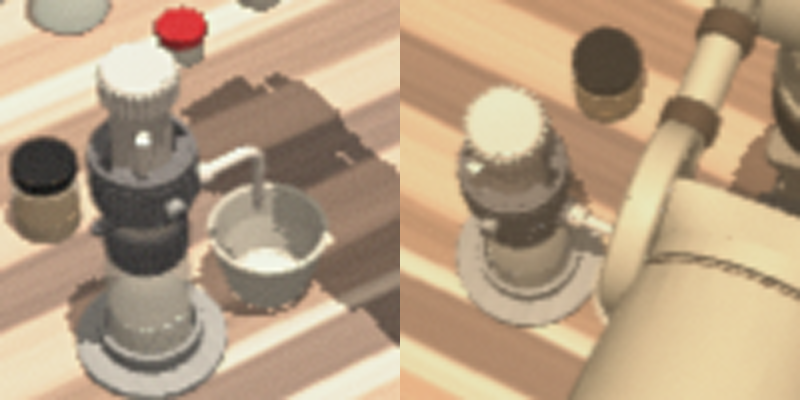

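```bash
python3 - <<'E'
from h import *
np.set_printoptions(precision=1,suppress=True)
S=lambda x,y:(270+x/4,215+y/4)
T=lambda x,y:(260+(x-400)/4,185+y/4)
print('tip',onz('scene',*S(258,201),80),'cup',onz('scene',*S(269,234),58))
print('head',onz('scene',*S(137,73),258),onz('top',*T(506,123),258),'collar',onz('scene',*S(145,160),190),'base',onz('scene',*S(152,334),8))
for p in((562,100,258),(560,101,258)):print(proj('scene',p)*4-np.array([1080,860]))
E
```

```text
tip [523.5  16.5  80. ] cup [512.  22.  58.]
head [558.4 105.6 258. ] [562.9  98.5 258. ] collar [553.8 109.1 190. ] base [560.6 100.5   8. ]
[136.6  65.3]
[138.7  67.4]
```

Request:
{"op": "send_rows", "data": {"moves": [[0,0.02,0,-0.02,0],[0,0.06,0.003,-0.025,0],[0,0.1,0.005,-0.025,0],[0,0.14,0.008,-0.025,0],[0,0.175,0.008,-0.025,0],[0,0.195,0.008,-0.025,0],[0,0.198,0.008,-0.025,0],[0,0.198,0.008,-0.025,0]]}}

```text
time_s: 9.28
tool_pos: [558.6, 101.3, 302.5]
tool_rot: [[0.35, 0.937, -0.0], [0.937, -0.35, -0.0], [-0.001, -0.0, -1.0]]
ft_force: [0.3, -0.2, 0.0]
finger_gap: 92.3
finger_force: 0.0
```

```bash
python3 - <<'E'
from h import *
go(561,101,233)
a=snap('scene','s5');b=snap('top','t5')
a=a[170:290,250:370,::-1];b=b[150:270,220:340,::-1]
cv2.imwrite('pics/c6.png',np.hstack([cv2.resize(x,(400,400),interpolation=cv2.INTER_CUBIC) for x in(a,b)]))
E
```

```text
row [0.0006 0.0024 0.0695] 0 at [558.6 101.3 302.5] yaw 69.5 q [-0.03  0.1   1.49 -0.    1.55  0.32] t 9.275
```

View pics/c6.png

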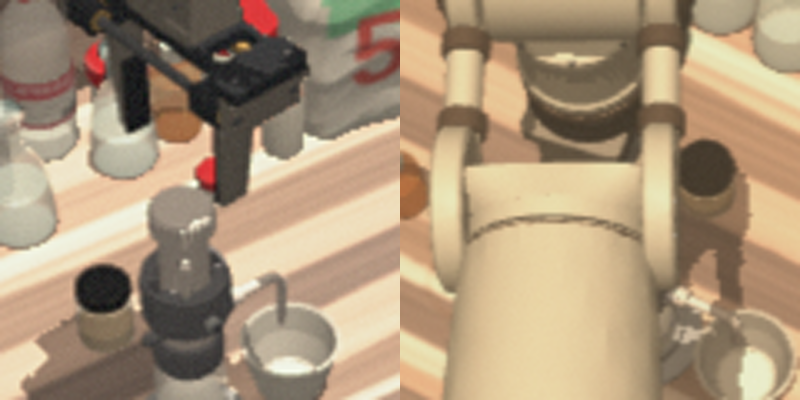

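The fingers straddle the head at scene crop (182,208), and the nozzle is over the cup. I'll descend and grip.

Request:
{"op": "send_rows", "data": {"moves": [[0,0,0.002,0.02,0],[0,0,0.002,0.045,0],[0,0,0.002,0.062,0],[0,0,0.002,0.069,0],[0,0,0.002,0.069,0],[90,0,0.002,0.069,0],[130,0,0.002,0.069,0],[255,0,0.002,0.069,0],[255,0,0.002,0.069,0],[255,0,0.002,0.069,0],[255,0,0.002,0.069,0],[255,0,0.002,0.069,0]]}}

```text
time_s: 10.88
tool_pos: [562.6, 100.7, 233.9]
tool_rot: [[0.35, 0.937, 0.005], [0.937, -0.35, -0.001], [0.001, 0.005, -1.0]]
ft_force: [7.4, -1.7, -2.5]
finger_gap: 47.4
finger_force: 30.0
```

```bash
python3 - <<'E'
from h import *
s=arm.get_state();R=np.array(s['tool_rot']);print('tool f',(R.T@s['ft_force']).round(2),np.round(s['moment'],2));go(561,101,233)
E
```

```text
tool f [1.04 7.52 2.5 ] [-0.25 -1.11  0.03]
row [-0.0002 -0.0016  0.0009] 0 at [562.6 100.7 233.9] yaw 69.5 q [-0.03  0.13  1.59 -0.    1.42  0.32] t 10.875
```

Request:
{"op": "send_rows", "data": {"moves": [[255,0,0.002,0,0],[255,0,0.003,0,0],[255,0,0.003,0,0]]}}

```text
time_s: 11.25
tool_pos: [563.4, 100.4, 233.8]
tool_rot: [[0.35, 0.937, -0.0], [0.937, -0.35, 0.0], [-0.0, -0.0, -1.0]]
ft_force: [-0.2, 0.2, 1.1]
finger_gap: 47.4
finger_force: 30.0
```

```bash
python3 - <<'E'
from h import *
s=arm.get_state();R=np.array(s['tool_rot']);print('tool f',(R.T@s['ft_force']).round(2),np.round(s['moment'],2));go(561,101,233)
E
```

```text
tool f [ 0.09 -0.22 -1.09] [-0.02  0.03  0.03]
row [-0.0003 -0.0024  0.0008] 0 at [563.4 100.4 233.8] yaw 69.5 q [-0.03  0.14  1.58  0.    1.42  0.32] t 11.25
```

Request:
{"op": "send_rows", "data": {"moves": [[255,0,0,0,-5],[255,0,0,0,-10],[255,0,0,0,-15],[255,0,0,0,-20],[255,0,0,0,-25],[255,0,0,0,-30],[255,0,0,0,-35],[255,0,0,0,-40],[255,0,0,0,-45],[255,0,0,0,-45]]}}

```text
time_s: 12.5
tool_pos: [562.6, 100.4, 233.6]
tool_rot: [[-0.415, 0.91, -0.002], [0.91, 0.415, -0.0], [0.001, -0.002, -1.0]]
ft_force: [-2.2, -0.2, 2.5]
finger_gap: 47.4
finger_force: 30.0
```

```bash
python3 - <<'E'
from h import *
s=arm.get_state();R=np.array(s['tool_rot']);print('tool f',(R.T@s['ft_force']).round(2),np.round(s['moment'],2));go(563.4,100.4,233.8)
E
```

```text
tool f [ 0.74 -2.1  -2.5 ] [-0.15  0.64  0.02]
row [-0.0003  0.0007 -0.0002] 0 at [562.6 100.4 233.6] yaw 114.5 q [-0.03  0.14  1.58 -0.    1.42 -0.46] t 12.5
```

Request:
{"op": "send_rows", "data": {"moves": [[255,0,-0.001,0,-5],[255,0,-0.001,0,-10],[255,0,-0.001,0,-15],[255,0,-0.001,0,-20],[255,0,-0.001,0,-25],[255,0,-0.001,0,-30],[255,0,-0.001,0,-35],[255,0,-0.001,0,-40],[255,0,-0.001,0,-40]]}}

```text
time_s: 13.62
tool_pos: [562.0, 99.7, 233.6]
tool_rot: [[-0.902, 0.432, -0.001], [0.432, 0.902, -0.001], [0.001, -0.001, -1.0]]
ft_force: [-3.6, -1.4, 2.7]
finger_gap: 47.6
finger_force: 30.0
```

```bash
python3 - <<'E'
from h import *
s=arm.get_state();R=np.array(s['tool_rot']);print('tool f',(R.T@s['ft_force']).round(2),np.round(s['moment'],2));go(563.4,100.4,233.8)
E
```

```text
tool f [ 2.66 -2.81 -2.7 ] [-0.37  0.57 -0.  ]
row [-0.001   0.0012 -0.0002] 0 at [562.   99.7 233.6] yaw 154.4 q [-0.04  0.14  1.58 -0.    1.42 -1.16] t 13.625
```

Request:
{"op": "send_rows", "data": {"moves": [[255,0.001,-0.001,0,-4],[255,0.001,-0.001,0,-8],[255,0.001,-0.001,0,-12],[255,0.001,-0.001,0,-12]]}}

```text
time_s: 14.12
tool_pos: [561.7, 99.3, 233.8]
tool_rot: [[-0.972, 0.235, 0.001], [0.235, 0.972, -0.0], [-0.001, -0.0, -1.0]]
ft_force: [0.7, -1.0, 1.1]
finger_gap: 47.3
finger_force: 30.0
```

```bash
python3 - <<'E'
from h import *
s=arm.get_state();R=np.array(s['tool_rot']);print('tool f',(R.T@s['ft_force']).round(2),np.round(s['moment'],3));go(563.4,100.4,233.8)
E
```

```text
tool f [-0.86 -0.77 -1.13] [-0.339 -0.034  0.045]
row [-0.0014  0.0015 -0.    ] 0 at [561.7  99.3 233.8] yaw 166.4 q [-0.04  0.13  1.59 -0.    1.42 -1.37] t 14.125
```

Request:
{"op": "send_rows", "data": {"moves": [[255,0,-0.001,0,-4],[255,0,-0.001,0,-8],[255,0,-0.001,0,-12],[255,0,-0.001,0,-12]]}}

```text
time_s: 14.62
tool_pos: [561.4, 98.7, 233.8]
tool_rot: [[-1.0, 0.028, 0.001], [0.028, 1.0, 0.0], [-0.001, 0.0, -1.0]]
ft_force: [0.6, -0.4, 2.0]
finger_gap: 47.3
finger_force: 30.0
```

```bash
python3 - <<'E'
from h import *
s=arm.get_state();R=np.array(s['tool_rot']);print('tool f',(R.T@s['ft_force']).round(2),np.round(s['moment'],3));go(563.4,100.4,233.8)
E
```

```text
tool f [-0.65 -0.34 -1.99] [-0.016 -0.196  0.288]
row [-0.002   0.0018  0.    ] 0 at [561.4  98.7 233.8] yaw 178.4 q [-0.04  0.13  1.59  0.    1.42 -1.58] t 14.625
```

Request:
{"op": "send_rows", "data": {"moves": [[255,0,0,0,-4],[255,0,0,0,-8],[255,0,0,0,-8]]}}

```text
time_s: 15.0
tool_pos: [561.3, 98.7, 233.8]
tool_rot: [[-0.994, -0.111, 0.001], [-0.111, 0.994, 0.0], [-0.001, 0.0, -1.0]]
ft_force: [-0.2, 1.1, 2.7]
finger_gap: 47.6
finger_force: 30.0
```

```bash
python3 - <<'E'
from h import *
s=arm.get_state();R=np.array(s['tool_rot']);print('tool f',(R.T@s['ft_force']).round(2),np.round(s['moment'],3));go(563.4,100.4,233.8)
E
```

```text
tool f [ 0.11  1.08 -2.7 ] [ 0.039 -0.277  0.022]
row [-0.0022  0.0015 -0.    ] 0 at [561.3  98.7 233.8] yaw -173.6 q [-0.04  0.13  1.59  0.    1.42 -1.72] t 15.0
```

Request:
{"op": "send_rows", "data": {"moves": [[255,0,0,0,-4],[255,0,0,0,-8],[255,0,0,0,-8]]}}

```text
time_s: 15.38
tool_pos: [561.3, 98.6, 233.7]
tool_rot: [[-0.969, -0.247, 0.001], [-0.247, 0.969, 0.001], [-0.001, 0.0, -1.0]]
ft_force: [1.4, 0.7, 1.3]
finger_gap: 47.5
finger_force: 30.0
```

```bash
python3 - <<'E'
from h import *
s=arm.get_state();R=np.array(s['tool_rot']);print('tool f',(R.T@s['ft_force']).round(2),np.round(s['moment'],3));go(563.4,100.4,233.8)
E
```

```text
tool f [-1.54  0.35 -1.32] [ 0.136 -0.214 -0.719]
row [-0.0025  0.0013 -0.0001] 0 at [561.3  98.6 233.7] yaw -165.7 q [-0.04  0.13  1.59  0.    1.42 -1.86] t 15.375
```

Moment about z went +0.29 (ball snapping over), then to −0.72 (end stop), so the head is open. Next: release, rise, close the fingers.

Request:
{"op": "send_rows", "data": {"moves": [[255,0,0,0,1.5],[100,0,0,0,1.5],[60,0,0,0,1.5],[40,0,0,0,1.5],[40,0,0,-0.01,1.5],[40,0,0,-0.03,1.5],[40,0,0,-0.045,1.5],[150,0,0,-0.045,1.5],[255,0,0,-0.045,1.5],[255,0,0,-0.045,1.5],[255,0,0,-0.045,1.5],[255,0,0,-0.045,1.5]]}}

```text
time_s: 16.88
tool_pos: [560.9, 98.5, 278.3]
tool_rot: [[-0.974, -0.226, -0.001], [-0.226, 0.974, 0.0], [0.001, 0.0, -1.0]]
ft_force: [-0.0, -0.8, 0.2]
finger_gap: 29.9
finger_force: 0.0
```

```bash
python3 - <<'E'
from h import *
a=snap('scene','s6')
s=arm.get_state();print(s['finger_gap'],np.round(s['ft_force'],2));go(562.4,99.8,262)
cv2.imwrite('pics/c7.png',cv2.resize(a[190:310,260:380,::-1],(600,600),interpolation=cv2.INTER_CUBIC))
E
```

```text
25.286157130519204 [-0.13  1.01  1.04]
row [-0.0017  0.0009  0.0164] 0 at [560.9  98.5 278.4] yaw -167.0 q [-0.04  0.11  1.53  0.    1.51 -1.84] t 16.925
```

View pics/c7.png

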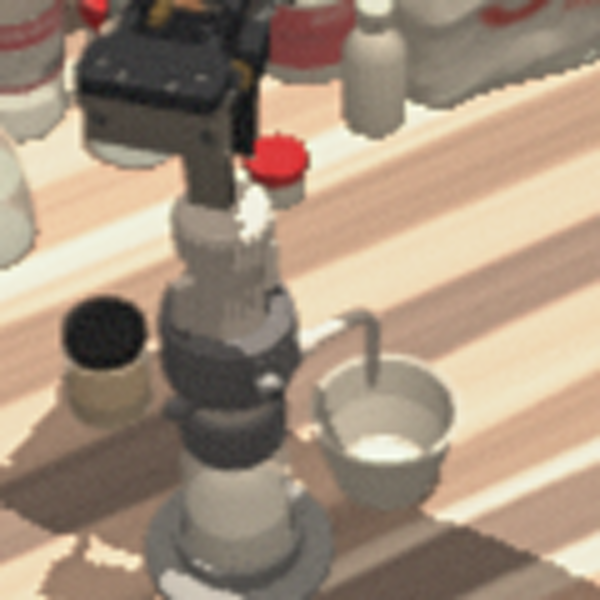

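The cup is under the nozzle at (375,380), the rib is turned towards the nozzle slot, and the head is up. I'll come down to it slowly.

Request:
{"op": "send_rows", "data": {"moves": [[255,-0.001,0.001,0.005,0],[255,-0.001,0.001,0.011,0],[255,-0.001,0.001,0.015,0],[255,-0.001,0.001,0.018,0],[255,-0.001,0.001,0.02,0],[255,-0.001,0.001,0.022,0],[255,-0.001,0.001,0.024,0],[255,-0.001,0.001,0.026,0],[255,-0.001,0.001,0.028,0],[255,-0.001,0.001,0.03,0],[255,-0.001,0.001,0.032,0],[255,-0.001,0.001,0.032,0]]}}

```text
time_s: 18.42
tool_pos: [561.8, 99.7, 246.5]
tool_rot: [[-0.974, -0.226, 0.0], [-0.226, 0.974, 0.0], [-0.0, -0.0, -1.0]]
ft_force: [-1.3, -0.5, 3.6]
finger_gap: 0.4
finger_force: 1.8
```

Request:
{"op": "send_rows", "data": {"moves": [[255,0,0,0.001,0],[255,0,0,0.002,0],[255,0,0,0.003,0],[255,0,0,0.004,0],[255,0,0,0.005,0],[255,0,0,0.006,0],[255,0,0,0.007,0]]}}

```text
time_s: 19.3
tool_pos: [561.8, 99.7, 239.7]
tool_rot: [[-0.974, -0.226, 0.0], [-0.226, 0.974, -0.0], [-0.0, -0.0, -1.0]]
ft_force: [-1.5, -0.4, 5.2]
finger_gap: 0.4
finger_force: 2.7
```

Request:
{"op": "send_rows", "data": {"moves": [[255,0,0,0.001,0],[255,0,0,0.002,0],[255,0,0,0.003,0]]}}

```text
time_s: 19.68
tool_pos: [561.8, 99.7, 236.8]
tool_rot: [[-0.974, -0.226, 0.0], [-0.226, 0.974, -0.0], [-0.0, -0.0, -1.0]]
ft_force: [-0.3, 0.7, 6.3]
finger_gap: 0.6
finger_force: 2.9
```

Request:
{"op": "send_rows", "data": {"moves": [[255,0,0,0.001,0],[255,0,0,0.002,0],[255,0,0,0.003,0]]}}

```text
time_s: 20.05
tool_pos: [561.9, 99.7, 233.9]
tool_rot: [[-0.974, -0.226, 0.0], [-0.226, 0.974, -0.0], [-0.0, -0.0, -1.0]]
ft_force: [-1.7, -0.2, 5.6]
finger_gap: 0.5
finger_force: 3.1
```

Request:
{"op": "send_rows", "data": {"moves": [[255,0,0,0.001,0],[255,0,0,0.002,0]]}}

```text
time_s: 20.3
tool_pos: [561.9, 99.7, 232.0]
tool_rot: [[-0.974, -0.226, 0.001], [-0.226, 0.974, -0.0], [-0.001, -0.0, -1.0]]
ft_force: [-2.3, 0.2, 7.2]
finger_gap: 0.4
finger_force: 3.3
```

Request:
{"op": "send_rows", "data": {"moves": [[255,0,0,0.001,0],[255,0,0,0.002,0]]}}

```text
time_s: 20.55
tool_pos: [561.9, 99.7, 230.1]
tool_rot: [[-0.974, -0.226, 0.001], [-0.226, 0.974, -0.0], [-0.001, -0.0, -1.0]]
ft_force: [-1.8, 0.0, 6.0]
finger_gap: 0.3
finger_force: 3.4
```

Request:
{"op": "send_rows", "data": {"moves": [[255,0,0,0.001,0],[255,0,0,0.002,0]]}}

```text
time_s: 20.8
tool_pos: [561.9, 99.7, 228.1]
tool_rot: [[-0.974, -0.226, 0.001], [-0.226, 0.974, -0.0], [-0.001, -0.0, -1.0]]
ft_force: [-0.7, 0.4, 6.7]
finger_gap: 0.3
finger_force: 3.5
```

Request:
{"op": "send_rows", "data": {"moves": [[255,0,0,0.001,0],[255,0,0,0.001,0]]}}

```text
time_s: 21.05
tool_pos: [561.9, 99.7, 227.1]
tool_rot: [[-0.974, -0.226, 0.001], [-0.226, 0.974, -0.0], [-0.0, -0.0, -1.0]]
ft_force: [-2.3, -0.5, 6.4]
finger_gap: 0.3
finger_force: 3.3
```

Request:
{"op": "send_rows", "data": {"moves": [[255,0,0,0.001,0],[255,0,0,0.001,0]]}}

```text
time_s: 21.3
tool_pos: [561.9, 99.7, 226.1]
tool_rot: [[-0.974, -0.226, 0.001], [-0.226, 0.974, -0.0], [-0.0, -0.0, -1.0]]
ft_force: [-2.3, -0.5, 6.3]
finger_gap: 0.6
finger_force: 3.4
```

Request:
{"op": "send_rows", "data": {"moves": [[255,0,0,0.001,0],[255,0,0,0.001,0]]}}

```text
time_s: 21.55
tool_pos: [561.9, 99.7, 225.1]
tool_rot: [[-0.974, -0.226, 0.001], [-0.226, 0.974, -0.0], [-0.001, -0.0, -1.0]]
ft_force: [-1.9, 0.3, 7.6]
finger_gap: 0.3
finger_force: 3.5
```

Request:
{"op": "send_rows", "data": {"moves": [[255,0,0,0.001,0],[255,0,0,0.001,0]]}}

```text
time_s: 21.8
tool_pos: [562.0, 99.7, 224.5]
tool_rot: [[-0.974, -0.226, 0.001], [-0.226, 0.974, -0.0], [-0.001, -0.0, -1.0]]
ft_force: [-2.4, 0.0, 9.0]
finger_gap: 0.5
finger_force: 4.2
```

Request:
{"op": "send_rows", "data": {"moves": [[255,0,0,0.001,0],[255,0,0,0.001,0]]}}

```text
time_s: 22.05
tool_pos: [562.1, 99.7, 224.3]
tool_rot: [[-0.974, -0.226, 0.001], [-0.226, 0.974, -0.0], [-0.001, -0.0, -1.0]]
ft_force: [-3.7, 0.3, 11.8]
finger_gap: 0.4
finger_force: 5.9
```

The stop is at about 33.5 mm. I'll press firmly to about 25 N.

Request:
{"op": "send_rows", "data": {"moves": [[255,0,0,0.001,0],[255,0,0,0.002,0],[255,0,0,0.003,0],[255,0,0,0.003,0]]}}

```text
time_s: 22.55
tool_pos: [562.3, 99.7, 224.0]
tool_rot: [[-0.974, -0.226, 0.003], [-0.226, 0.974, -0.0], [-0.003, -0.001, -1.0]]
ft_force: [-9.6, -0.4, 22.1]
finger_gap: 0.9
finger_force: 11.5
```

Request:
{"op": "send_rows", "data": {"moves": [[255,0,0,0.001,0],[255,0,0,0.001,0],[255,0,0,0.001,0]]}}

```text
time_s: 22.92
tool_pos: [562.4, 99.7, 223.8]
tool_rot: [[-0.974, -0.226, 0.003], [-0.226, 0.974, -0.001], [-0.003, -0.001, -1.0]]
ft_force: [-11.1, -0.9, 27.3]
finger_gap: 0.5
finger_force: 13.4
```

Request:
{"op": "send_rows", "data": {"moves": [[255,0,0,-0.003,0],[255,0,0,-0.006,0],[255,0,0,-0.01,0],[255,0,0,-0.014,0],[255,0,0,-0.018,0],[255,0,0,-0.022,0],[255,0,0,-0.026,0],[255,0,0,-0.03,0],[255,0,0,-0.036,0],[255,0,0,-0.045,0],[255,0,0,-0.065,0],[255,0,0,-0.09,0]]}}

```text
time_s: 24.42
tool_pos: [561.1, 99.7, 308.2]
tool_rot: [[-0.974, -0.226, -0.003], [-0.226, 0.974, 0.0], [0.003, 0.001, -1.0]]
ft_force: [-0.2, 0.2, -0.4]
finger_gap: 0.3
finger_force: 0.0
```

```bash
python3 - <<'E'
from h import *
a=snap('scene','s7');s=arm.get_state();print(s['tool_pos'],s['time_s'])
cv2.imwrite('pics/c8.png',cv2.resize(a[190:340,200:400,::-1],(800,600),interpolation=cv2.INTER_CUBIC))
E
```

```text
[562.73619721  99.67447042 312.7395357 ] 24.475
```

View pics/c8.png

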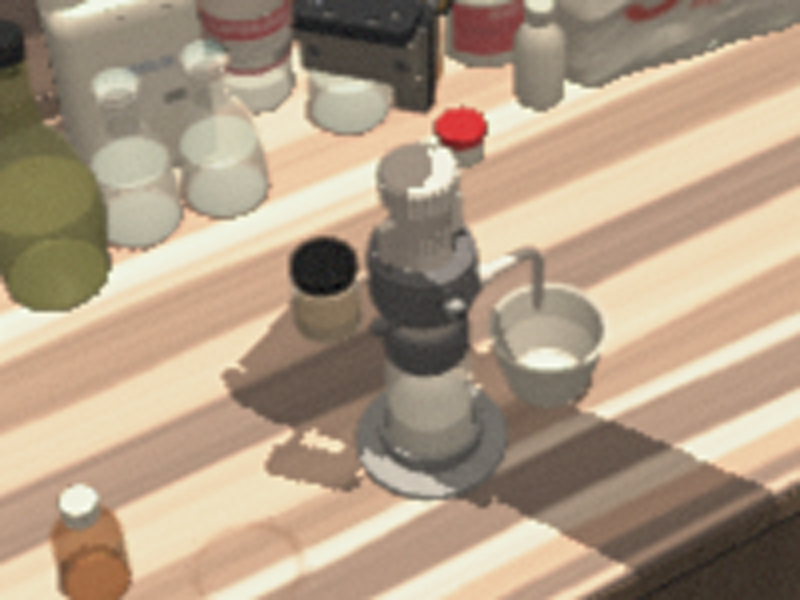

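The head is fully up, with its top at scene (304,232) as at the start. The cup stands under the nozzle and the other things are where they were.

```bash
python3 -c "
from rig import arm
print(arm.sign_off())"
```

```text
the job is handed in; nothing more can be done
None
```

The job is handed in: the crucible stands under the nozzle, the head was twisted open and pressed to its stop (about 34 mm down, 27 N at most), and it sprang fully back up, taking about 24 s with nothing else seen to move.

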